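# Snap the lid of the spring box shut all round

## Task

The teal lid of the clear box of springs has only been set on top, not snapped. Press down the rim on each of its four sides until that side clicks, so that the lid is shut flush all the way round. Press on the rim only, never lean on the thin middle, and do not lift the lid or the box, shove the box along, or disturb the wrench, screwdriver, bottle and loose spring around it.

Things in the scene. Friction and masses are not known exactly. Their poses are not given: they have to be found in the camera images.
- parts_box: Translucent plastic parts box full of springs and bolts, 130 (x) x 180 (y) x 70 mm high, about 2.4 kg, standing loose on the bench. Origin: centre of its underside; z up. Its open top edge (3 mm wall) is 70 mm above the origin. Near its top each of the four walls has a sprung tongue with a small bead at mid-length, over which the lid snaps.
- lid: Teal snap-fit lid, 141 x 191 mm outside, about 0.1 kg, axes as the box's. It is set on the box, square to it, but not snapped: its rim now stands about 8 mm too high all round. Origin: its centre (69 mm above the box's origin when shut, about 77 now). Soft plastic: stiff corners and a dished middle hang between four rim sections, one along each side, which bend up or down on their own.
- lid_middle: Thin dished middle of the lid, 90 (x) x 140 (y) mm, its top 6 to 8 mm below the top of the rim. Same origin and axes as the lid.
- press_near (a point): Press point of the rim section on the box's -x side (towards the robot at yaw 0): on its flat top, mid-length, over the catch, 11 mm in from the lid's edge, marked by small moulded ribs. Section 130 mm long, 26 mm wide. x points out of the box. Pressed straight down it resists with 5 to 10 N, sinks 8 mm past its catch and stops dead: then 73 mm above the box's origin (now 81). It may sit 1 mm higher while other sides are open.
- press_far (a point): Press point of the rim section on the box's +x side: on its flat top, mid-length, over the catch, 11 mm in from the lid's edge, marked by small moulded ribs. Section 130 mm long, 26 mm wide. x points out of the box. Pressed straight down it resists with 5 to 10 N, sinks 8 mm past its catch and stops dead: then 73 mm above the box's origin (now 81). It may sit 1 mm higher while other sides are open.
- press_left (a point): Press point of the rim section on the box's +y side: on its flat top, mid-length, over the catch, 11 mm in from the lid's edge, marked by small moulded ribs. Section 84 mm long, 26 mm wide. x points out of the box. Pressed straight down it resists with 5 to 10 N, sinks 8 mm past its catch and stops dead: then 73 mm above the box's origin (now 81). It may sit 1 mm higher while other sides are open.
- press_right (a point): Press point of the rim section on the box's -y side: on its flat top, mid-length, over the catch, 11 mm in from the lid's edge, marked by small moulded ribs. Section 84 mm long, 26 mm wide. x points out of the box. Pressed straight down it resists with 5 to 10 N, sinks 8 mm past its catch and stops dead: then 73 mm above the box's origin (now 81). It may sit 1 mm higher while other sides are open.
- wrench: Steel combination wrench lying flat, 170 mm long along its x, loose. Bystander. Origin under its middle.
- screwdriver: Screwdriver with a teal handle lying flat, 190 mm long along its x, loose. Bystander. Origin under its middle.
- oil_bottle: Small black bottle of oil with a red cap, 44 mm across, 105 mm tall, standing loose. Bystander. Origin: centre of its underside.
- seat_spring: Steel coil spring, 42 mm across, 55 mm tall, standing loose on end. Bystander. Origin: centre of its underside.
Things that resemble listed ones, but are neither listed nor needed, are in the scene too. There is more than one size of the parts_box; the job needs the smaller.

How it is judged:
At the end, for the whole second after the job is handed in: Each of the four press points is under 74.5 mm above the box's underside (73 = home), lid level and at rest; the box stands on the bench within 30 mm of its start; wrench, screwdriver, bottle and loose spring within 30 mm of theirs, bottle and spring upright (z of each of press_near, press_far, press_left, press_right in the frame of parts_box below 0.0745 m and angle between each of lid, parts_box's own z axis and vertical below 0.03 rad and height (world z) of parts_box below 0.005 m and distance of each of parts_box, wrench, screwdriver, oil_bottle, seat_spring from where it was at the start of the episode below 0.03 m and linear speed of lid below 0.01 m/s and angle between each of oil_bottle, seat_spring's own z axis and vertical below 0.1 rad); the robot touches nothing.
It fails at once if the lid is lifted: its middle goes more than about 18 mm above where it lay on the box (z of lid in the frame of parts_box above 0.095 m).
It fails at once if the box is lifted or tipped up (height (world z) of parts_box above 0.012 m or angle between parts_box's own z axis and vertical above 0.12 rad).
It fails at once if the box is shoved more than 30 mm along the bench (distance of parts_box from where it was at the start of the episode above 0.03 m).
It fails at once if the robot leans on the thin middle of the lid with more than 12 N (contact force between any of the fingers, the arm and lid_middle above 12 N).
It fails at once if the wrench, screwdriver, bottle or loose spring is moved more than 30 mm or knocked over (distance of any of wrench, screwdriver, oil_bottle, seat_spring from where it was at the start of the episode above 0.03 m or angle between any of wrench, screwdriver, oil_bottle, seat_spring's own z axis and vertical above 0.4 rad).
It also fails if it takes over 42 s, if anything falls off the work surface, if the arm or the gripper's body presses on something with over 40 N, if the wrist force passes 120 N, or if a joint passes its speed limit or range.

## Robot

A 7-joint arm with a two-finger parallel gripper is mounted at the origin on the work surface. World frame = base frame: x ahead of the robot, y to its left, z up, the work surface at z = 0. Lengths are in m, angles in rad, forces in N, time in s.
With the tool pointing down it reaches from about 0.35 to 0.9 m from the base axis. Payload 8.1 kg.
Tool frame: the origin (TCP) lies at the very end of the fingers, on their centre line; the grasp point (between the pads) lies 19 mm behind it (grasp_offset is the distance from the TCP to the grasp point, in m); z points along the fingers, y is the line along which they close (so a half turn about z gives the same grasp; the last joint's range is limited). The gripper opens to 92 mm and grips with 3 to 60 N. Pads are 19 mm wide; open, the fingers measure 130 mm over their backs; the gripper's body (75 mm by 190 mm) begins 47 mm behind the grasp point.
Start: joints at [-1.216, 0.434, 0.025, 1.573, -0.012, 1.134, -0.075], TCP at [0.276, 0.561, 0.227] pointing down, gripper open.
Joint ranges: [-2.62, 2.62], [-0.44, 2.09], [-1.27, 1.32], [0.08, 2.57], [-1.32, 4.46], [0.12, 2], [-2.74, 2.74]. Speed limits (rad/s): [2.22, 2.22, 3.01, 3.01, 3.14, 3.14, 3.14].

## Interface

Orientations are given as a rotation vector (axis times angle).
In Python, from cell import observe, get_image, camera_params, sign_off, silhouettes, grasp_offset gives the robot as it stands. The module is installed in compiled form; this text tells all that it offers.
- The arm moves only by the tool jog_arm, never from a script. Its argument "motion" is a list that holds one entry, the list of rows, each a list of 7 numbers: the shift along the tool's x, y, z in m, then the turn, a rotation vector about the tool's x, y, z in rad, then the closure, from -1 (fully open) to 1 (shut), so that 0 is half open. In form: [[[dx, dy, dz, wx, wy, wz, hand], ...]]. A call has 1 to 10 rows; each row is the pose to reach, as a shift and turn from the pose commanded when the call began, along the tool's axes at that moment; what a row does not reach only later rows make up. A row lasts 1/12 s, in which the tool goes at most 41.7 mm and 7.16 degrees, less where a joint would pass 70% of its speed; a pose out of reach is approached as far as the arm can. A call with a gripper value outside its range is refused whole. The fingers move at their own pace and stop on an object; "force" is the grip in N (left out, the last holds). Time passes only in rows, so rows that repeat a pose let the fingers close. It gives the time, the measured TCP pose, the force, the opening and the grip force at its end, in the units of the state.
- observe(): the state, without advancing time (a new reading comes with each control period).
- get_image(name): name is "side" or "top"; returns the picture (480x640x3 uint8, red, green, blue); there is no depth.
- camera_params(name): a dict with "vertical_fov" (degrees; the focal length in pixels is half the picture's height over the tangent of half this angle, whatever the lens; pixels are square), "cx", "cy" (the principal point, pixels), "dist_coeffs" ([k1, k2, p1, p2, k3] as OpenCV has them; the pictures are not rectified), "T" (4x4, takes a point from camera to world coordinates). Camera axes: x right, y down, z forward; pixel columns grow to the right and rows downward; lengths in m; the calibration is good to about 2 mm. A picture is of the moment at which its call begins. camera_params takes no time and is no camera call.
- sign_off(): hands the job in; it is judged then, once.
Trained networks look in the newest picture that a camera, given by its name, has taken for a name from the list of things; names that differ only in an ending like _2 or _b are one class to them, and where a whole thing is asked for, a point or a joint stands for the part that bears it (a point fixed in the world has none). Each returns a list of dicts, best first, with "p" (0 to 1); they miss things now and then, are a little off and sometimes report something else, mostly with a low value. They report only what shows in the picture. A call takes as long as a camera call. They do not tell look-alikes from the thing itself.
- silhouettes(query, camera): "mask" (480x640 bool, what is visible of it) and "pixel" ([column, row] in pixels, amid what is visible of it).
The state is a dict: "clock": time; "joints": joint angles; "dq": joint speeds; "joint_efforts": joint torques, N m; "position": TCP position; "ee_rot": TCP orientation; "force": force on the tool from outside, world axes, zero at the start; "ft_torque": the same for the moment, N m; "width": opening from 0.0 (shut) to 1.0 (fully open); "gripper_force": force on a finger pad.
Only numpy, scipy, OpenCV 4.12 (cv2) and the standard library are available. Lean on these libraries where they do the work, as an engineer would, in place of code of your own. Each camera call takes 0.05 s, during which the arm holds its last target. There are 200 camera calls.

## Working session

There is one attempt and no reset: what is moved stays moved. The work goes in short steps, Python scripts to look and compute and a tool call to move; the robot and the scene stay as the last step left them, time stands still between calls to the robot, and variables do not carry over. Pictures are saved under pics/ and viewed, at most 10 in all, crops included, and the job is handed in when it is done.

Besides the shell and the picture viewer there is one more tool, called after "Call:" by a JSON object that holds its "fn" and its "kwargs". jog_arm: Moves the arm, as the interface text tells. Its arguments: {"type":"object","properties":{"motion":{"type":"array"},"force":{"type":"number"}},"required":["motion"]}

```bash
mkdir -p pics; python3 - <<'E'
from cell import *
import cv2,numpy as np
s=observe();print({k:np.round(v,3) for k,v in s.items()}, grasp_offset)
for c in("top","side"):
    cv2.imwrite(f"pics/{c}0.png",get_image(c)[:,:,::-1]);p=camera_params(c);print(c,p)
    for q in("parts_box","lid","press_near","oil_bottle"):
        print(c,q,[(round(d["p"],2),np.round(d["pixel"]),int(d["mask"].sum())) for d in silhouettes(q,c)])
E
```

```text
{'clock': np.float64(0.0), 'joints': array([-1.216,  0.435,  0.025,  1.574, -0.012,  1.134, -0.075]), 'dq': array([-0.   , -0.   , -0.002, -0.002,  0.   , -0.001, -0.001]), 'joint_efforts': array([ 1.0000e-03, -6.6786e+01,  9.8500e-01, -3.1445e+01, -6.0000e-02,
        4.3000e-02,  0.0000e+00]), 'position': array([0.276, 0.56 , 0.226]), 'ee_rot': array([-7.130e-01, -3.059e+00,  2.000e-03]), 'force': array([-0.237,  0.418,  0.42 ]), 'ft_torque': array([0.038, 0.017, 0.062]), 'gripper_force': np.float64(0.0), 'width': np.float64(1.001)} 0.0188
top {'vertical_fov': 42.296050014322425, 'cx': 323.9193989074877, 'cy': 238.73611637306186, 'dist_coeffs': array([-0.03493388,  0.        ,  0.        ,  0.        ,  0.        ]), 'T': array([[ 0.01396307, -0.99831257,  0.05636527,  0.47871868],
       [-0.99980251, -0.0147367 , -0.01333313,  0.04396434],
       [ 0.01414127, -0.05616796, -0.99832118,  1.14828035],
       [ 0.        ,  0.        ,  0.        ,  1.        ]])}
top parts_box [(0.75, array([444., 377.]), 18247)]
top lid [(0.7, array([342., 206.]), 9002)]
top press_near [(0.88, array([323., 236.]), 1150)]
top oil_bottle [(0.95, array([429., 239.]), 615)]
side {'vertical_fov': 55.41049659296487, 'cx': 321.4603919137213, 'cy': 230.54625175991055, 'dist_coeffs': array([-0.08937803,  0.        ,  0.        ,  0.        ,  0.        ]), 'T': array([[ 0.80517299, -0.44786615,  0.38873174,  0.17384397],
       [-0.5929975 , -0.6001777 ,  0.53678738, -0.45116885],
       [-0.00710078, -0.66272365, -0.74883038,  0.75182236],
       [ 0.        ,  0.        ,  0.        ,  1.        ]])}
side parts_box [(0.92, array([291., 382.]), 22115), (0.85, array([363., 276.]), 1183)]
side lid [(0.84, array([361., 228.]), 5492)]
side press_near [(0.89, array([328., 226.]), 678)]
side oil_bottle [(0.59, array([393., 305.]), 904)]
```

View pics/top0.png

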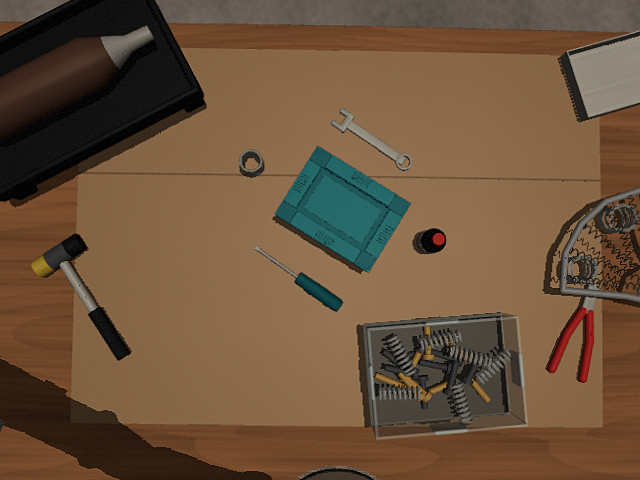

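View pics/side0.png

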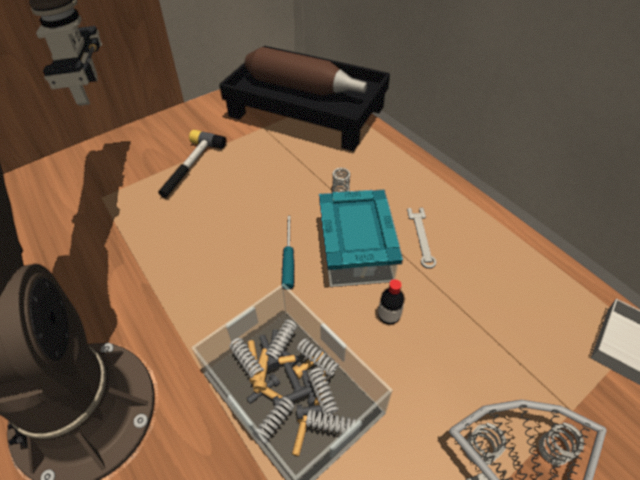

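The top view shows the teal lid with corners near (318,147), (411,205), (368,272), (276,215). The bottle is at (430,240), the wrench (370,140), the screwdriver (310,285) and the spring (251,163). The big open box at (444,377) is the look-alike. The side view agrees. Next I'll measure the lid.

```bash
cat > h.py <<'E'
from cell import *
import cv2,numpy as np
from scipy.spatial.transform import Rotation as R
def ray(c,px,z):
    p=camera_params(c);f=240/np.tan(np.radians(p["vertical_fov"]/2))
    K=np.array([[f,0,p["cx"]],[0,f,p["cy"]],[0,0,1]])
    u=cv2.undistortPoints(np.array(px,float).reshape(-1,1,2),K,p["dist_coeffs"]).reshape(-1,2)
    d=np.c_[u,np.ones(len(u))]@p["T"][:3,:3].T;o=p["T"][:3,3]
    return o+d*((z-o[2])/d[:,2])[:,None]
def rel(target,yaw,s=None):
    "tool-frame shift & turn to target, tool down, tool y at yaw (mod pi)"
    s=s or observe();A=R.from_rotvec(s["ee_rot"])
    y=np.array([np.cos(yaw),np.sin(yaw),0]);
    if y@A.as_matrix()[:,1]<0:y=-y
    z=np.array([0,0,-1.]);B=R.from_matrix(np.c_[np.cross(y,z),y,z])
    return np.round(A.inv().apply(np.array(target)-s["position"]),4),np.round((A.inv()*B).as_rotvec(),4)
E
python3 - <<'E'
from h import *
for c in("top","side"):
    im=get_image(c)
    m=silhouettes("lid",c)[0]["mask"]
    cn=max(cv2.findContours(m.astype(np.uint8),0,2)[0],key=cv2.contourArea).reshape(-1,2)
    w=ray(c,cn,.081)[:,:2];r=cv2.minAreaRect((w*1000).astype(np.float32));print(c,r)
    hsv=cv2.cvtColor(im,cv2.COLOR_RGB2HSV)
    t=cv2.inRange(hsv,(80,120,40),(100,255,255))
    cn=max(cv2.findContours(t,0,2)[0],key=cv2.contourArea).reshape(-1,2)
    w=ray(c,cn,.081)[:,:2];r=cv2.minAreaRect((w*1000).astype(np.float32));print(c,"hsv",r)
    print(np.round(cv2.boxPoints(r)))
    for q in("press_near","press_far","press_left","press_right","oil_bottle"):
        print(q,[(round(d["p"],2),np.round(ray(c,d["pixel"],.08)[0],3)) for d in silhouettes(q,c)])
E
```

```text
top ((593.06591796875, -1.0109405517578125), (195.2291717529297, 145.80148315429688), 59.27070236206055)
top hsv ((591.7198486328125, -1.285552978515625), (189.8700408935547, 141.07945251464844), 58.9628791809082)
[[ 482.  -46.]
 [ 603. -119.]
 [ 701.   44.]
 [ 580.  116.]]
press_near [(0.67, array([0.54 , 0.032, 0.08 ]))]
press_far [(0.92, array([ 0.644, -0.028,  0.08 ]))]
press_left [(0.9, array([0.638, 0.074, 0.08 ]))]
press_right [(0.58, array([ 0.549, -0.07 ,  0.08 ]))]
oil_bottle [(0.7, array([ 0.53 , -0.155,  0.08 ]))]
side ((587.912353515625, -3.322174072265625), (205.5601806640625, 145.10934448242188), 59.480628967285156)
side hsv ((587.0538330078125, -2.7466278076171875), (200.40272521972656, 138.5032958984375), 58.84202194213867)
[[ 476.  -53.]
 [ 594. -124.]
 [ 698.   47.]
 [ 580.  119.]]
press_near [(0.57, array([0.538, 0.03 , 0.08 ]))]
press_far [(0.59, array([ 0.638, -0.036,  0.08 ]))]
press_left [(0.94, array([0.636, 0.076, 0.08 ]))]
press_right [(0.83, array([ 0.55 , -0.071,  0.08 ]))]
oil_bottle [(0.83, array([ 0.518, -0.178,  0.08 ]))]
```

```bash
python3 - <<'E'
from h import *
print(R.from_rotvec(observe()["ee_rot"]).as_matrix().round(3))
for n,t,y in(("left",(.635,.071,.15),-31),("near",(.5405,.029,.15),59)): print(n,*rel(t,np.radians(y)))
E
```

```text
[[-0.897  0.442  0.   ]
 [ 0.442  0.897  0.   ]
 [ 0.     0.    -1.   ]]
left [-0.5382 -0.2806  0.0767] [ 0.      0.     -1.4876]
near [-0.472  -0.3601  0.0767] [ 0.     -0.      0.0832]
```

Call:
{"fn": "jog_arm", "kwargs": {"motion": [[[-0.03,-0.023,0,0,0,0.01,1],[-0.06,-0.046,0,0,0,0.02,1],[-0.09,-0.069,0,0,0,0.03,1],[-0.12,-0.092,0,0,0,0.04,1],[-0.15,-0.115,0,0,0,0.05,1],[-0.18,-0.138,0,0,0,0.06,1],[-0.21,-0.16,0.01,0,0,0.07,1],[-0.24,-0.183,0.02,0,0,0.08,1],[-0.27,-0.206,0.03,0,0,0.083,1],[-0.3,-0.229,0.04,0,0,0.083,1]]], "force": 20}}

```text
clock: 2.03
position: [0.4447, 0.221, 0.1867]
ee_rot: [0.839, 3.027, 0.001]
force: [0.1, 0.5, -0.5]
width: 0.324
gripper_force: 0.0
```

```bash
python3 - <<'E'
from h import *
s=observe();print(s["joints"].round(2),s["position"].round(3),s["width"])
print(*rel((.5405,.029,.13),np.radians(59)))
E
```

```text
[-0.7   0.27  0.17  1.94 -0.05  0.93  0.52] [0.445 0.221 0.187] 0.32391957530917415
[-0.181  -0.1153  0.0566] [0.0009 0.0004 0.0001]
```

Call:
{"fn": "jog_arm", "kwargs": {"motion": [[[-0.03,-0.019,0.01,0,0,0,1],[-0.06,-0.038,0.02,0,0,0,1],[-0.09,-0.057,0.03,0,0,0,1],[-0.12,-0.076,0.04,0,0,0,1],[-0.15,-0.096,0.05,0,0,0,1],[-0.181,-0.115,0.0566,0,0,0,1],[-0.181,-0.115,0.0566,0,0,0,1],[-0.181,-0.115,0.0566,0,0,0,1],[-0.181,-0.115,0.0566,0,0,0,1]]]}}

```text
clock: 2.78
position: [0.5399, 0.0312, 0.1301]
ee_rot: [-0.84, -3.027, -0.001]
force: [0.1, 0.3, -0.2]
width: 0.007
gripper_force: 0.0
```

```bash
python3 - <<'E'
from h import *
s=observe();print(s["joints"].round(2),s["position"].round(4),s["width"],s["force"])
print(*rel((.5405,.029,.13),np.radians(59)))
a=get_image("top")[130:290,250:440];b=get_image("side")[150:310,270:460]
cv2.imwrite("pics/n.png",cv2.resize(np.hstack([a,b])[:,:,::-1],None,fx=2.1,fy=2.1))
E
```

```text
[-0.33  0.41  0.23  1.91 -0.12  0.84  0.99] [0.5399 0.0312 0.1301] 0.006758510458535978 [ 0.09258173  0.33365492 -0.21021899]
[-0.0016 -0.0016  0.0001] [ 0.0003 -0.0005 -0.0002]
```

View pics/n.png

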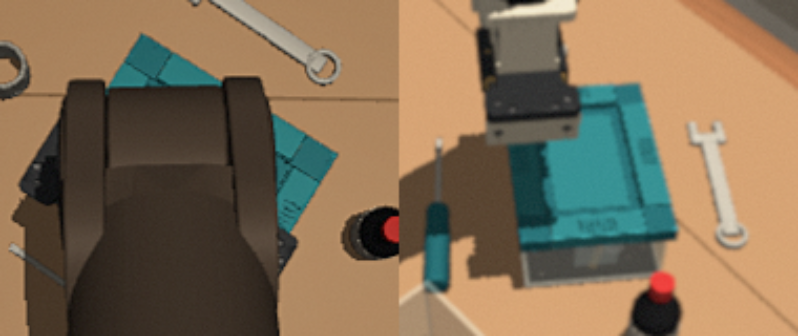

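The crop shows the closed gripper over the near rim, aligned with that edge and clear of the bystanders. Now pressing.

Call:
{"fn": "jog_arm", "kwargs": {"motion": [[[-0.001,-0.001,0.02,0,0,0,1],[-0.001,-0.001,0.04,0,0,0,1],[-0.001,-0.001,0.046,0,0,0,1],[-0.001,-0.001,0.049,0,0,0,1],[-0.001,-0.001,0.052,0,0,0,1],[-0.001,-0.001,0.055,0,0,0,1],[-0.001,-0.001,0.057,0,0,0,1],[-0.001,-0.001,0.057,0,0,0,1]]]}}

```text
clock: 3.55
position: [0.541, 0.03, 0.0736]
ee_rot: [0.838, 3.027, 0.001]
force: [-0.6, 0.6, 1.6]
width: 0.006
gripper_force: 0.9
```

Call:
{"fn": "jog_arm", "kwargs": {"motion": [[[0,0,0.001,0,0,0,1],[0,0,0.002,0,0,0,1],[0,0,0.002,0,0,0,1]]]}}

```text
clock: 3.8
position: [0.5413, 0.0298, 0.0732]
ee_rot: [0.839, 3.026, 0.002]
force: [-5.8, 0.6, 19.7]
width: 0.004
gripper_force: 10.3
```

Call:
{"fn": "jog_arm", "kwargs": {"motion": [[[0,0,-0.015,0,0,0,1],[0,0,-0.03,0,0,0,1],[-0.03,0,-0.03,0,0,0,1],[-0.06,0,-0.03,0,0,0,1],[-0.09,0,-0.03,0,0,0,1],[-0.119,0,-0.03,0,0,0,1],[-0.119,0,-0.03,0,0,0,1],[-0.119,0,-0.03,0,0,0,1],[-0.119,0,-0.025,0,0,0,1]]]}}

```text
clock: 4.55
position: [0.6424, -0.0315, 0.0966]
ee_rot: [0.839, 3.027, 0.001]
force: [0.1, -0.1, 0.2]
width: 0.002
gripper_force: 0.0
```

```bash
python3 - <<'E'
from h import *
s=observe();print(s["position"].round(4),s["force"].round(1))
print(*rel((.6425,-.032,.073),np.radians(59)))
E
```

```text
[ 0.6424 -0.0315  0.0966] [ 0.1 -0.1  0.2]
[-0.0003 -0.0004  0.0236] [0.0006 0.0004 0.0002]
```

Call:
{"fn": "jog_arm", "kwargs": {"motion": [[[0,0,0.008,0,0,0,1],[0,0,0.012,0,0,0,1],[0,0,0.015,0,0,0,1],[0,0,0.018,0,0,0,1],[0,0,0.021,0,0,0,1],[0,0,0.024,0,0,0,1],[0,0,0.0255,0,0,0,1],[0,0,0.0255,0,0,0,1]]]}}

```text
clock: 5.22
position: [0.6426, -0.0315, 0.0732]
ee_rot: [0.839, 3.027, 0.002]
force: [-9.5, 0.6, 26.1]
width: 0.006
gripper_force: 13.1
```

Call:
{"fn": "jog_arm", "kwargs": {"motion": [[[0,0,-0.02,0,0,0,1],[0,0,-0.04,0,0,0.1,1],[0.008,0.012,-0.04,0,0,0.22,1],[0.016,0.024,-0.04,0,0,0.34,1],[0.024,0.036,-0.04,0,0,0.46,1],[0.032,0.048,-0.04,0,0,0.58,1],[0.04,0.06,-0.04,0,0,0.7,1],[0.048,0.072,-0.04,0,0,0.82,1],[0.059,0.084,-0.04,0,0,0.94,1],[0.059,0.084,-0.04,0,0,1.06,1]]]}}

```text
clock: 6.05
position: [0.6341, 0.0756, 0.1099]
ee_rot: [-2.254, -2.185, -0.001]
force: [-0.3, 1.2, -0.7]
width: 0.002
gripper_force: 0.0
```

Call:
{"fn": "jog_arm", "kwargs": {"motion": [[[0,0,0,0,0,0.12,1],[0,0,0,0,0,0.24,1],[0,0,0,0,0,0.36,1],[0,0,0,0,0,0.48,1],[0,0,0,0,0,0.51,1],[0,0,0,0,0,0.51,1],[0,0,0,0,0,0.51,1]]]}}

```text
clock: 6.63
position: [0.6349, 0.0708, 0.1104]
ee_rot: [-2.731, -1.554, 0.001]
force: [0.4, 0.3, 0.8]
width: 0.001
gripper_force: 0.0
```

```bash
python3 - <<'E'
from h import *
s=observe();print(s["joints"].round(2),s["position"].round(4),s["force"].round(1))
print(*rel((.635,.071,.073),np.radians(-31)))
print(*rel((.548,-.074,.073),np.radians(-31)))
E
```

```text
[-0.61  0.64  0.65  1.7  -0.46  0.96 -0.32] [0.6349 0.0708 0.1104] [0.4 0.3 0.8]
[0.0003 0.     0.0374] [-0.0002  0.0004  0.0049]
[-0.1688 -0.0007  0.0374] [-0.0002  0.0004  0.0049]
```

Call:
{"fn": "jog_arm", "kwargs": {"motion": [[[0,0,0.013,0,0,0.005,1],[0,0,0.025,0,0,0.005,1],[0,0,0.028,0,0,0.005,1],[0,0,0.031,0,0,0.005,1],[0,0,0.034,0,0,0.005,1],[0,0,0.037,0,0,0.005,1],[0,0,0.0392,0,0,0.005,1],[0,0,0.0392,0,0,0.005,1]]]}}

```text
clock: 7.3
position: [0.6353, 0.0705, 0.0732]
ee_rot: [-2.736, -1.541, -0.002]
force: [-8.7, 1.1, 22.9]
width: 0.006
gripper_force: 11.6
```

Call:
{"fn": "jog_arm", "kwargs": {"motion": [[[0,0,-0.02,0,0,0,1],[0,0,-0.039,0,0,0,1],[-0.034,0,-0.039,0,0,0,1],[-0.068,0,-0.039,0,0,0,1],[-0.102,0,-0.039,0,0,0,1],[-0.136,0,-0.039,0,0,0,1],[-0.169,0,-0.039,0,0,0,1],[-0.169,0,-0.039,0,0,0,1],[-0.169,0,-0.039,0,0,0,1]]]}}

```text
clock: 8.05
position: [0.5462, -0.0761, 0.1104]
ee_rot: [-2.74, -1.536, 0.001]
force: [0.2, 1.5, 0.0]
width: 0.005
gripper_force: 0.0
```

```bash
python3 - <<'E'
from h import *
s=observe();print(s["joints"].round(2),s["position"].round(4),s["force"].round(1))
print(*rel((.548,-.074,.073),np.radians(-31)))
E
```

```text
[-0.44  0.51  0.67  1.93 -0.42  0.85 -0.09] [ 0.5462 -0.0761  0.1104] [0.2 1.5 0. ]
[0.0028 0.0005 0.0374] [-0.0005  0.0004 -0.008 ]
```

Call:
{"fn": "jog_arm", "kwargs": {"motion": [[[0.0025,0,0.013,0,0,-0.005,1],[0.0025,0,0.025,0,0,-0.005,1],[0.0025,0,0.028,0,0,-0.005,1],[0.0025,0,0.031,0,0,-0.005,1],[0.0025,0,0.034,0,0,-0.005,1],[0.0025,0,0.037,0,0,-0.005,1],[0.0025,0,0.0392,0,0,-0.005,1],[0.0025,0,0.0392,0,0,-0.005,1]]]}}

```text
clock: 8.72
position: [0.5491, -0.0714, 0.073]
ee_rot: [-2.732, -1.548, -0.003]
force: [-8.7, 3.7, 29.2]
width: 0.005
gripper_force: 14.5
```

Call:
{"fn": "jog_arm", "kwargs": {"motion": [[[0,0,-0.03,0,0,0,1],[0,0,-0.06,0,0,0,1],[0,0,-0.1,0,0,0,1],[0,0,-0.14,0,0,0,1],[-0.02,0.03,-0.16,0,0,0,1],[-0.04,0.06,-0.16,0,0,0,1],[-0.06,0.09,-0.16,0,0,0,1],[-0.08,0.12,-0.16,0,0,0,1],[-0.1,0.15,-0.16,0,0,0,1],[-0.1,0.15,-0.16,0,0,0,1]]]}}

```text
clock: 9.55
position: [0.6262, -0.2425, 0.2308]
ee_rot: [2.735, 1.537, -0.004]
force: [-1.7, 1.0, 0.1]
width: 0.004
gripper_force: 0.0
```

```bash
python3 - <<'E'
from h import *
s=observe();print(s["position"].round(4),s["force"].round(1))
a=get_image("top")[130:290,250:440];b=get_image("side")[150:310,270:460]
cv2.imwrite("pics/e.png",cv2.resize(np.hstack([a,b])[:,:,::-1],None,fx=2.1,fy=2.1))
E
```

```text
[ 0.6262 -0.2425  0.2308] [-1.7  1.   0.1]
```

View pics/e.png

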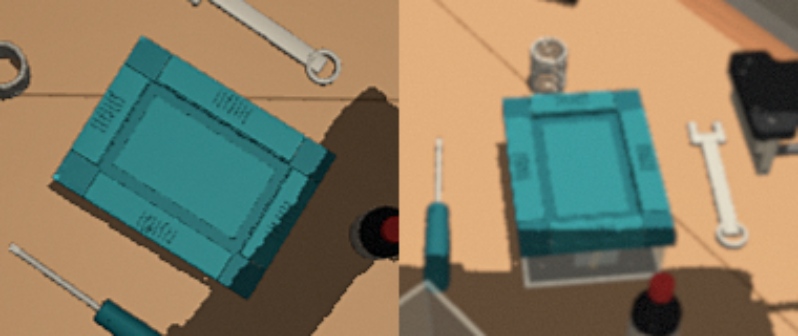

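The crop shows the lid seated evenly with the bystanders in place. One numeric check that every section sank: in the side view, each section should have shifted about 7 mm on the 0.08 plane.

```bash
python3 - <<'E'
from h import *
get_image("side")
for q in("press_near","press_far","press_left","press_right"):
    print(q,[(round(d["p"],2),np.round(ray("side",d["pixel"],.08)[0],4)) for d in silhouettes(q,"side")])
a=cv2.imread("pics/side0.png");b=get_image("side")[:,:,::-1]
# local image shift of the moulded ribs on each section
g=lambda i:cv2.Canny(cv2.cvtColor(np.ascontiguousarray(i),cv2.COLOR_BGR2GRAY),30,90).astype(np.float32)
p=camera_params("side");T=np.linalg.inv(p["T"]);f=240/np.tan(np.radians(p["vertical_fov"]/2));K=np.array([[f,0,p["cx"]],[0,f,p["cy"]],[0,0,1]])
pr=lambda w:cv2.projectPoints(np.array([w],float),cv2.Rodrigues(T[:3,:3])[0],T[:3,3],K,p["dist_coeffs"])[0].ravel()
for n,x,y in(("near",.5405,.029),("far",.6425,-.032),("left",.635,.071),("right",.548,-.074)):
    u,v=pr((x,y,.081));e=pr((x,y,.073))-(u,v);u,v=int(u),int(v)
    t=cv2.cvtColor(a[v-9:v+10,u-11:u+12],6);s=cv2.cvtColor(np.ascontiguousarray(b[v-17:v+26,u-19:u+20]),6)
    r=cv2.matchTemplate(s,t,cv2.TM_CCOEFF_NORMED);m=cv2.minMaxLoc(r);print(n,"shift",m[3][0]-8,m[3][1]-8,"score",round(m[1],2),"expected",e.round(1))
E
```

```text
press_near [(0.97, array([0.532 , 0.0209, 0.08  ]))]
press_far [(0.63, array([ 0.6362, -0.0393,  0.08  ]))]
press_left [(0.84, array([0.6248, 0.0667, 0.08  ])), (0.36, array([ 0.5821, -0.0158,  0.08  ]))]
press_right [(0.75, array([ 0.6694, -0.0984,  0.08  ])), (0.66, array([ 0.54  , -0.0799,  0.08  ]))]
near shift 0 3 score 0.92 expected [-0.   2.7]
far shift 0 4 score 0.99 expected [-0.4  2.7]
left shift 0 3 score 0.97 expected [-0.2  2.7]
right shift 3 -5 score 0.87 expected [-0.3  2.6]
```

```bash
python3 -c "
from cell import *
print(sign_off())"
```

```text
the job is handed in; nothing more can be done
None
```

I pressed all four sides of the lid to a dead stop 73 mm above the bench (20–29 N each) and handed the job in after about 10 s of robot time. The side view confirms the near, far and left sides are down; for the right side the stop is firm, but the picture check was less clear because of the arm's shadow.

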